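# Make up a laptop kit and a tablet kit at the IT hand-out desk

## Robot

A 7-joint arm with a two-finger parallel gripper is mounted at the origin on the work surface. World frame = base frame: x ahead of the robot, y to its left, z up, the work surface at z = 0. Lengths are in m, angles in rad, forces in N, time in s.
With the tool pointing down it reaches from about 0.4 to 0.85 m from the base axis. Payload 4.5 kg.
Tool frame: the origin (TCP) lies at the very end of the fingers, on their centre line; the grasp point (between the pads) lies behind it (r.grip_depth is the z of the grasp point in the tool frame, in m); z points along the fingers, y is the direction in which the jaws open and shut (so a half turn about z gives the same grasp; the last joint's range is limited). The gripper opens to 88 mm and grips with 3 to 60 N. Pads are 18 mm wide; open, the fingers measure 123 mm over their backs; the gripper's body (75 mm by 187 mm) begins 45 mm behind the grasp point.
Start: joints at [1.17, 0.689, -0.195, 1.565, 0.157, 0.902, -0.215], TCP at [0.263, -0.567, 0.239] pointing down, gripper open.
Joint ranges: [-3.01, 3.01], [-0.46, 2.08], [-1.47, 1.51], [0.13, 2.56], [-1, 4.14], [0.04, 2.09], [-2.66, 2.66]. Speed limits (rad/s): [2.57, 2.57, 3.14, 3.14, 3.14, 3.14, 3.14].

## Interface

Orientations are given as a unit quaternion [x, y, z, w].
In Python, from plant import sensors, cams, r gives the robot as it stands. The module is installed in compiled form; this text tells all that it offers.
- The arm moves only by the tool drive_tool, never from a script. Its argument "series" is a list that holds one entry, the list of rows, each a list of 5 numbers: the shift along the world's x, y, z in mm, then the turn about the world's z in rad, then the finger opening in mm, from 0 to 88.1. A call has 1 to 10 rows; each row shifts and turns the commanded pose from where the row before left it; what a row does not reach is not made up. A row lasts 1/10 s, in which the tool goes at most 50 mm and 8.59 degrees, less where a joint would pass 70% of its speed; a pose out of reach is approached as far as the arm can. A call with a gripper value outside its range is refused whole. The fingers move at their own pace and stop on an object; "force" is the grip in N (left out, the last holds). Time passes only in rows, so rows that do not move let the fingers close. It gives the time, the measured TCP pose, the force and the opening at its end, in the units of the state.
- sensors.get_state(): the state, without advancing time (a new reading comes with each control period).
- cams.snapshot(name): name is "scene" or "top"; returns the picture (480x640x3 uint8, blue, green, red); there is no depth.
- cams.camera_model(name): a dict with "fx", "fy", "cx", "cy" (pixels), "camera_from_world" (4x4, takes a point from world to camera coordinates). Camera axes: x right, y down, z forward; pixel columns grow to the right and rows downward; lengths in m; the calibration is good to about 2 mm. A picture is of the moment at which its call begins. camera_model takes no time and is no camera call.
- r.finish_job(): hands the job in, once; it reports no verdict.
Trained networks look in the newest picture that a camera, given by its name, has taken for a name from the list of things; names that differ only in an ending like _2 or _b are one class to them, and where a whole thing is asked for, a point or a joint stands for the part that bears it (a point fixed in the world has none). Each returns a list of dicts, best first, with "confidence" (0 to 1); they miss things now and then, are a little off and sometimes report something else, mostly with a low value. They report only what shows in the picture. A call takes as long as a camera call. They do not tell look-alikes from the thing itself.
- cams.trace(camera, name): "mask" (480x640 bool, what is visible of it) and "at" ([column, row] in pixels, amid what is visible of it).
- cams.mark_of(camera, name): "at" ([column, row] in pixels: a listed point, or the origin of a listed thing).
The state is a dict: "clock": time; "q": joint angles; "qd": joint speeds; "joint_torque": joint torques, N m; "tool_pos": TCP position; "eef_rot": TCP orientation; "contact_force": force on the tool from outside, world axes, zero at the start; "moment": the same for the moment, N m; "opening": opening from 0.0 (shut) to 1.0 (fully open).
Only numpy, scipy, OpenCV 4.12 (cv2) and the standard library are available. Lean on these libraries where they do the work, as an engineer would, in place of code of your own. Each camera call takes 0.05 s, during which the arm holds its last target.

## Task

Make up the two hand-out kits from the stock on the desk. The laptop kit, in the three-pocket tray, gets the mouse, the large power adapter and one network adapter; the tablet kit, in the two-pocket tray, gets the small power adapter and the other network adapter, each lying flat in the pocket of its size. Set the things down rather than dropping them, and leave the webcam, the mug and the stapler where they are.

Things in the scene. Friction and masses are not known exactly. Their poses are not given: they have to be found in the camera images.
- laptop_tray: The larger kit tray, grey plastic, 140 (x) by 234 mm (y), three pockets. Fixed. Floor 3 mm thick, ribs and rim 9 mm above the desk. Origin: centre of its underside; pockets in a row along y, centred at x = 0, 11 mm larger all round than the thing that lies in them, length along x: network adapter (91 by 50 mm) at y = -84, large power adapter (104 by 72) at y = -15, mouse (124 by 80) at y = +69 mm.
- tablet_tray: The smaller kit tray, grey plastic, 107 (x) by 132 mm (y), two pockets. Fixed. Floor 3 mm thick, ribs and rim 9 mm above the desk. Origin: centre of its underside; pockets in a row along y, centred at x = 0, 11 mm larger all round than the thing that lies in them, length along x: network adapter (91 by 50 mm) at y = -33, small power adapter (82 by 58) at y = +29 mm.
- mouse: Black computer mouse, 102 mm long (along its x, wheel at +x), 58 mm wide (along its y), 36 mm high; flanks upright to 20 mm above its underside, domed above. Origin: centre of its underside, z up.
- large_adapter: White plug-in power adapter lying flat: a box 62 mm (along its x) by 50 mm (along its y) by 30 mm high, with two round mains pins standing 19 mm out of its +x face at mid height (overall length 81 mm). Origin: centre of the box's underside (pins not counted), z up.
- small_adapter: White plug-in power adapter lying flat: a box 40 mm (along its x) by 36 mm (along its y) by 26 mm high, with two round mains pins standing 19 mm out of its +x face at mid height (overall length 59 mm). Origin: centre of the box's underside (pins not counted), z up.
- dongle_a: One of two identical black USB network adapters lying flat: a stick 54 mm (along its x) by 28 mm (along its y) by 20 mm high, with a steel USB plug 12 mm wide standing 15 mm out of its +x face (overall length 69 mm). Origin: centre of the stick's underside (plug not counted), z up. The two are interchangeable.
- dongle_b: One of two identical black USB network adapters lying flat: a stick 54 mm (along its x) by 28 mm (along its y) by 20 mm high, with a steel USB plug 12 mm wide standing 15 mm out of its +x face (overall length 69 mm). Origin: centre of the stick's underside (plug not counted), z up. The two are interchangeable.
- webcam: Black webcam, not part of either kit: a round-ended bar 92 mm (along its x) by 30 mm by 28 mm high with a lens standing 5 mm out of its -y face. It lies among the stock and is to be left there. Origin: centre of its underside.
- mug: White ceramic mug, 82 mm across and 85 mm high, handle at its +y, standing beside the trays; leave it. Origin: centre of its underside.
- stapler: Black desk stapler, 125 mm (along its x) by 34 mm by 52 mm high, standing beside the trays; leave it. Origin: centre of its underside.
Mind the look-alikes: they are no part of the job. What is shaped like the dongle_b but green or yellow is not meant.

How it is judged:
By the outcome, as a careful person would: the job done as asked, in the order asked, and still so for the second after the job is handed in, with the robot touching nothing.
It also fails if it takes over 128 s, if anything falls off the work surface, if the arm or the gripper's body presses on something with over 40 N, if the wrist force passes 120 N, or if a joint passes its speed limit or range.

## Working session

There is one attempt and no reset: what is moved stays moved. The work goes in short steps, Python scripts to look and compute and a tool call to move; the robot and the scene stay as the last step left them, time stands still between calls to the robot, and variables do not carry over. Pictures are saved under pics/ and viewed, and the job is handed in when it is done.

Besides the shell and the picture viewer there is one more tool, called after "Emit:" as a command line: name --argument value ..., lists and objects as JSON in quotes. drive_tool: Moves the arm, as the interface text tells. Its arguments: {"type":"object","properties":{"series":{"type":"array","items":{"type":"array","items":{"type":"array","items":{"type":"number"}}}},"force":{"type":"number"}},"required":["series"]}

```bash
mkdir -p pics; python3 - <<'E'
from plant import sensors,cams,r
import cv2,numpy as np
s=sensors.get_state();print(s['clock'],s['tool_pos'],s['eef_rot'],s['opening'],r.grip_depth)
for n in('scene','top'):
    cv2.imwrite(f'pics/{n}0.png',cams.snapshot(n));m=cams.camera_model(n);print(n,m)
E
```

```text
0.0 [ 0.26293398 -0.56631623  0.23792539] [ 9.76457869e-01  2.15706347e-01 -2.53185511e-04 -8.58592765e-04] 0.9987304218751806 -0.0187
scene {'fx': 529.5280375723803, 'fy': 529.5280375723803, 'cx': 318.15903829067884, 'cy': 236.75221241136336, 'camera_from_world': array([[ 0.84483278,  0.53446383, -0.02461664, -0.45346409],
       [ 0.27905313, -0.47942463, -0.83203448, -0.12048963],
       [-0.45649416,  0.69606066, -0.55417745,  1.36874797],
       [ 0.        ,  0.        ,  0.        ,  1.        ]])}
top {'fx': 447.7501075771829, 'fy': 447.7501075771829, 'cx': 314.4275830274555, 'cy': 245.72955479521238, 'camera_from_world': array([[-0.0034138 , -0.99976706,  0.02131125, -0.00381705],
       [-0.99374454,  0.0010128 , -0.11167261,  0.54202854],
       [ 0.11162501, -0.02155916, -0.99351651,  0.94034288],
       [ 0.        ,  0.        ,  0.        ,  1.        ]])}
```

View pics/top0.png

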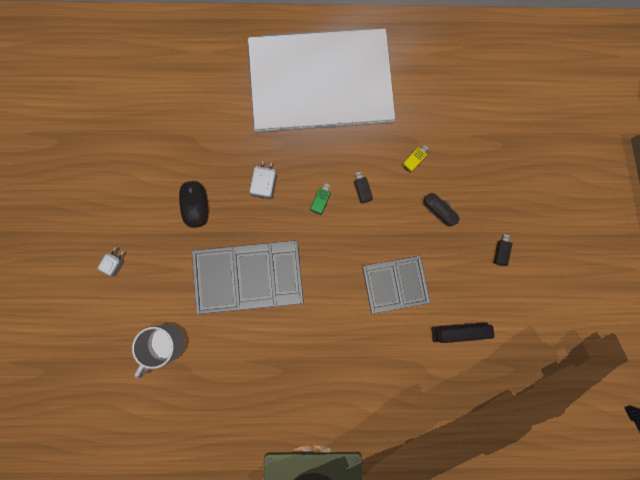

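View pics/scene0.png

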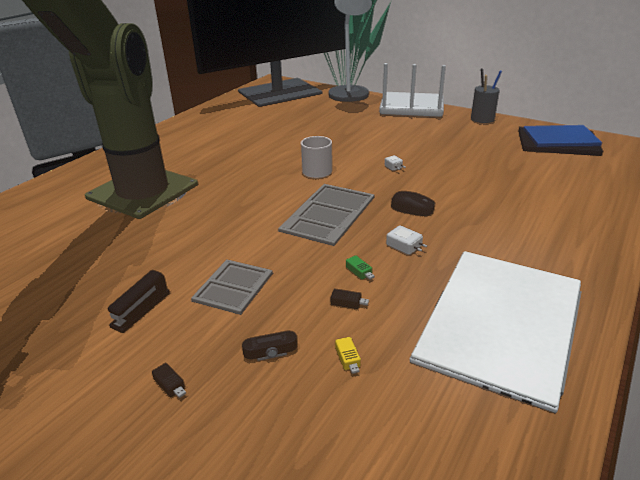

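The top view shows:
- mouse (193,204), large adapter (263,181), small adapter (110,263)
- black sticks at (363,187) and (503,251), webcam (441,209)
- laptop tray (247,277), tablet tray (396,285)

Candidates for the dongles are black (363,187), black (503,251), green (320,199) and yellow (415,159). Only the two black ones fit the description. I'll fit the poses to silhouettes and make a crop to confirm.

```bash
cat > h.py <<'E'
from plant import sensors,cams,r
import cv2,numpy as np
from scipy.optimize import minimize
def box(x0,x1,y0,y1,z0,z1): return np.array([[x,y,z] for x in(x0,x1) for y in(y0,y1) for z in(z0,z1)])/1000
def ell(a,b,z,n=24):
    t=np.arange(n)*2*np.pi/n; 
    return np.c_[a*np.cos(t),b*np.sin(t),0*t+z]/1000
def sup(a,b,z,e=.7,n=32):
    t=np.arange(n)*2*np.pi/n;c,s=np.cos(t),np.sin(t)
    return np.c_[a*np.sign(c)*abs(c)**e,b*np.sign(s)*abs(s)**e,0*t+z]/1000
M={'mouse':[np.vstack([sup(51,29,0),sup(51,29,20),sup(35,20,33),sup(10,8,36)])],
'large_adapter':[box(-31,31,-25,25,0,30),box(31,50,-11.5,-7.5,13,17),box(31,50,7.5,11.5,13,17)],
'small_adapter':[box(-20,20,-18,18,0,26),box(20,39,-11.5,-7.5,11,15),box(20,39,7.5,11.5,11,15)],
'dongle_a':[box(-27,27,-14,14,0,20),box(27,42,-6,6,7.5,12.5)],
'laptop_tray':[box(-70,70,-117,117,0,9)],'tablet_tray':[box(-53.5,53.5,-66,66,0,9)]}
def proj(c,P):
    m=cams.camera_model(c);T=m['camera_from_world'];q=P@T[:3,:3].T+T[:3,3]
    return np.c_[m['fx']*q[:,0]/q[:,2]+m['cx'],m['fy']*q[:,1]/q[:,2]+m['cy']]
def unproj(c,uv,z):
    m=cams.camera_model(c);T=m['camera_from_world'];R=T[:3,:3];o=-R.T@T[:3,3]
    d=R.T@np.array([(uv[0]-m['cx'])/m['fx'],(uv[1]-m['cy'])/m['fy'],1]);return o+d*(z-o[2])/d[2]
def place(P,x,y,a,z0=0):
    c,s=np.cos(a),np.sin(a);return P@np.array([[c,-s,0],[s,c,0],[0,0,1]]).T+[x,y,z0]
S=4
def sil(c,name,p,off,wh,z0=0):
    im=np.zeros((wh[1]*S,wh[0]*S),np.uint8)
    for part in M[name]:
        q=(proj(c,place(part,*p,z0))-off+.5)*S-.5
        h=cv2.convexHull(q.astype(np.float32))
        cv2.fillConvexPoly(im,np.round(h*16).astype(np.int32),255,shift=4)
    return cv2.resize(im,wh,interpolation=cv2.INTER_AREA)/255.
def fit(name,masks,p0,z0=0):
    rs=[]
    for c,m in masks.items():
        ys,xs=np.where(m);off=np.array([xs.min()-20,ys.min()-20]);wh=(int(np.ptp(xs))+41,int(np.ptp(ys))+41)
        mm=np.zeros((wh[1],wh[0]))
        for_y=slice(max(off[1],0),off[1]+wh[1]);for_x=slice(max(off[0],0),off[0]+wh[0])
        sub=m[for_y,for_x];mm[:sub.shape[0],:sub.shape[1]]=sub
        rs.append((c,mm,np.maximum(off,0),wh))
    f=lambda p:sum(np.abs(sil(c,name,p,o,w,z0)-mm).sum()/mm.sum() for c,mm,o,w in rs)
    best=None
    for a in p0[2]:
        for d in (0,.15):
            s=minimize(f,[p0[0],p0[1],a],method='Nelder-Mead',options=dict(initial_simplex=np.array([[p0[0],p0[1],a+d],[p0[0]+.01,p0[1],a+d],[p0[0],p0[1]+.01,a+d],[p0[0],p0[1],a+d+.25]]),maxiter=150))
            if best is None or s.fun<best.fun: best=s
    return best.x,best.fun
E
python3 - <<'E'
from h import *
I={c:cams.snapshot(c) for c in('top','scene')}
c=I['top'];cr=cv2.resize(c[130:290,300:540],None,fx=3.3,fy=3.3,interpolation=cv2.INTER_CUBIC);cv2.imwrite('pics/crop_d.png',cr)
exp={'mouse':(193,204),'large_adapter':(263,181),'small_adapter':(110,263),'dongle_a':[(363,187),(503,251)],'laptop_tray':(247,277),'tablet_tray':(396,285)}
for n in exp:
    tr={k:cams.trace(k,n) for k in I}
    L=exp[n] if isinstance(exp[n],list) else [exp[n]]
    print(n,[(k,[(np.round(t['at']).tolist(),round(t['confidence'],2),int(t['mask'].sum())) for t in v]) for k,v in tr.items()])
    for uv in L:
        w=unproj('top',uv,.01)
        ms={}
        for k,v in tr.items():
            u=proj(k,w[None])[0]
            g=[t for t in v if np.hypot(*(np.array(t['at'])-u))<25]
            if g: ms[k]=g[0]['mask'].astype(bool)
        angs=[0] if 'tray' in n else np.arange(8)*np.pi/4
        for sel in [ms]+[{k:v} for k,v in ms.items()]:
            p,e=fit(n,sel,(w[0],w[1],angs));print('  ',list(sel),np.round(p[:2]*1000,1),round(p[2],3),round(e/len(sel),3))
E
```

```text
mouse [('top', [([194.0, 206.0], 0.56, 1131)]), ('scene', [([410.0, 201.0], 0.92, 851), ([139.0, 300.0], 0.52, 2014)])]Traceback (most recent call last):
  File "<stdin>", line 18, in <module>
  File "h.py", line 44, in fit
    s=minimize(f,[p0[0],p0[1],a],method='Nelder-Mead',options=dict(initial_simplex=np.array([[p0[0],p0[1],a+d],[p0[0]+.01,p0[1],a+d],[p0[0],p0[1]+.01,a+d],[p0[0],p0[1],a+d+.25]]),maxiter=150))
    res = _minimize_neldermead(fun, x0, args, callback, bounds=bounds,
                               **options)
    fxe = func(xe)
    fx = function(np.copy(x), *(wrapper_args + args))
  File "h.py", line 40, in <lambda>
    f=lambda p:sum(np.abs(sil(c,name,p,o,w,z0)-mm).sum()/mm.sum() for c,mm,o,w in rs)
               ~~~^^^^^^^^^^^^^^^^^^^^^^^^^^^^^^^^^^^^^^^^^^^^^^^^^^^^^^^^^^^^^^^^^^^
  File "h.py", line 40, in <genexpr>
    f=lambda p:sum(np.abs(sil(c,name,p,o,w,z0)-mm).sum()/mm.sum() for c,mm,o,w in rs)
                          ~~~^^^^^^^^^^^^^^^^^
  File "h.py", line 28, in sil
    q=(proj(c,place(part,*p,z0))-off+.5)*S-.5
       ~~~~^^^^^^^^^^^^^^^^^^^^^
  File "h.py", line 17, in proj
    m=cams.camera_model(c);T=m['camera_from_world'];q=P@T[:3,:3].T+T[:3,3]
ValueError: time passes only in moves, steps and waits
```

View pics/crop_d.png

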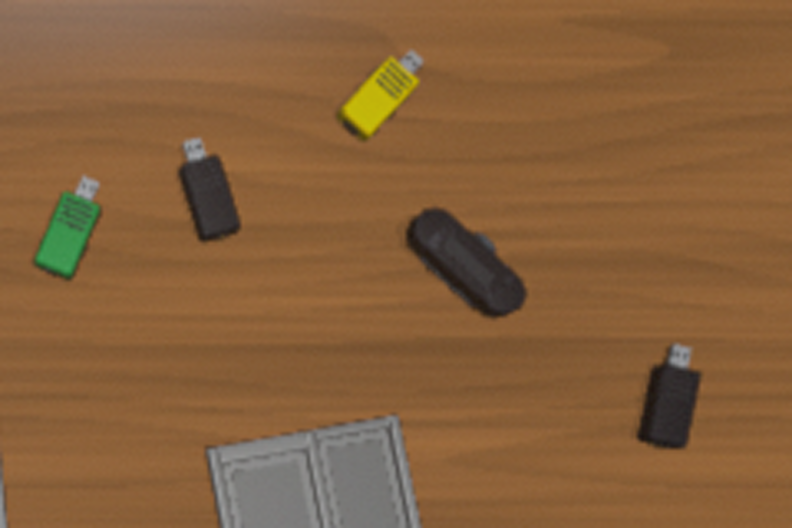

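The crop confirms two black sticks with steel plugs, at (363,187) and (503,251); the green and yellow ones are look-alikes. The script failed on repeated camera-model calls, so I'll cache the model.

```bash
python3 - <<'E'
s=open('h.py').read()
s=s.replace("def box(","CM={c:cams.camera_model(c) for c in('top','scene')}\ndef box(",1).replace("m=cams.camera_model(c)","m=CM[c]")
s+='''
EXP={'mouse':(193,204),'large_adapter':(263,181),'small_adapter':(110,263),'dongle_a':[(363,187),(503,251)],'laptop_tray':(247,277),'tablet_tray':(396,285)}
def look(exp,z0=0,pr=True):
    I={c:cams.snapshot(c) for c in CM}
    res={}
    trs={n:{k:cams.trace(k,n) for k in I} for n in exp}
    for n,tr in trs.items():
        L=exp[n] if isinstance(exp[n],list) else [exp[n]]
        for uv in L:
            w=unproj('top',uv,.01)
            ms={}
            for k,v in tr.items():
                u=proj(k,w[None])[0]
                g=[t for t in v if np.hypot(*(np.array(t['at'])-u))<25]
                if g: ms[k]=g[0]['mask'].astype(bool)
            if not ms: print(n,uv,'none');continue
            angs=[0] if 'tray' in n else np.arange(8)*np.pi/4
            for sel in [ms]+([{k:v} for k,v in ms.items()] if len(ms)>1 else []):
                p,e=fit(n,sel,(w[0],w[1],angs),z0);print(n,uv,list(sel),np.round(p[:2]*1000,1),round(p[2],3),round(e/len(sel),3),flush=True)
    return I
'''
open('h.py','w').write(s)
E
time python3 -c "
from h import *
look(EXP)"
```

```text
mouse (193, 204) ['top'] [638.4 263.3] 0.147 0.036
large_adapter (263, 181) ['top', 'scene'] [685.3 109.6] 6.119 0.164
large_adapter (263, 181) ['top'] [685.8 109.9] -0.131 0.173
large_adapter (263, 181) ['scene'] [683.9 111.9] -0.229 0.144
small_adapter (110, 263) ['top'] [503.9 439.2] 5.814 0.199
dongle_a (363, 187) ['top', 'scene'] [ 671.2 -115.4] 0.281 0.185
dongle_a (363, 187) ['top'] [ 671.2 -115.6] 0.285 0.106
dongle_a (363, 187) ['scene'] [ 671.2 -114.8] 0.365 0.254
dongle_a (503, 251) ['top', 'scene'] [ 528.5 -424.2] -0.302 0.156
dongle_a (503, 251) ['top'] [ 528.2 -424.5] -0.265 0.122
dongle_a (503, 251) ['scene'] [ 528.1 -424.3] 5.981 0.185
laptop_tray (247, 277) ['top', 'scene'] [476.7 142.5] 0.096 0.02
laptop_tray (247, 277) ['top'] [477.  142.5] 0.095 0.015
laptop_tray (247, 277) ['scene'] [476.2 142.3] 0.097 0.024
tablet_tray (396, 285) ['top', 'scene'] [ 459.3 -185.1] 0.177 0.031
tablet_tray (396, 285) ['top'] [ 459.2 -184.7] 0.173 0.03
tablet_tray (396, 285) ['scene'] [ 459.5 -185.5] 0.183 0.03
real	0m21.330s
user	0m13.920s
sys	0m0.203s
```

```bash
cat >> h.py <<'E'
def overlay(I,P,fn,z0=0):
    out=[]
    for c in I:
        im=cv2.resize(I[c],None,fx=4,fy=4,interpolation=cv2.INTER_CUBIC)
        for n,p in P:
            for part in M[n]:
                h=cv2.convexHull(((proj(c,place(part,*p,z0))+.5)*4-.5).astype(np.float32))
                cv2.polylines(im,[np.round(h).astype(np.int32)],True,(0,0,255) if c else 0,1)
        out.append(im)
    return out
E
cat > P0.py <<'E'
P=[('mouse',(.6384,.2633,.147)),('large_adapter',(.6853,.1096,-.15)),('small_adapter',(.5039,.4392,-.469)),('dongle_a',(.6712,-.1154,.283)),('dongle_a',(.5285,-.4242,-.275)),('laptop_tray',(.4767,.1425,.096)),('tablet_tray',(.4593,-.1851,.177))]
E
python3 - <<'E'
from h import *; from P0 import P
t,s=overlay({c:cams.snapshot(c) for c in('top','scene')},P,'')
def crop(im,c,uv,w=55): 
    u,v=[int(round(x*4)) for x in uv];w=w*2;return cv2.resize(im[max(v-w,0):v+w,max(u-w,0):u+w],(260,260))
L=P[:5]
a=[np.hstack([crop(im,c,proj(c,np.array([[p[1][0],p[1][1],.01]]))[0]) for p in L]) for im,c in((t,'top'),(s,'scene'))]
o=np.vstack(a);cv2.imwrite('pics/ov0.png',cv2.resize(o,(800,320)))
cv2.imwrite('pics/ov1.png',cv2.resize(t[900:1300,700:1800],(800,290)))
E
```

```text
(no output)
```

View pics/ov0.png

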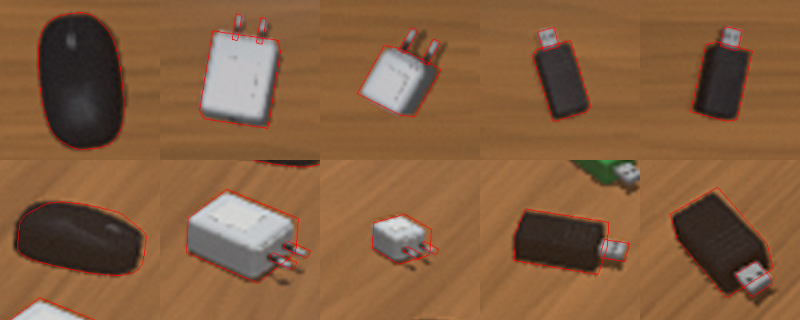

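View pics/ov1.png

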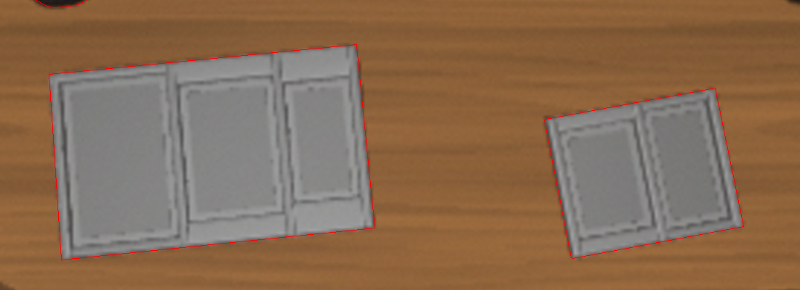

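Emit:
drive_tool --series '[[[19,41,0,-0.015,78],[19,41,0,-0.015,78],[19,41,0,-0.015,78],[19,41,0,-0.015,78],[19,41,0,-0.015,78],[19,41,0,-0.015,78],[19,41,0,-0.015,78],[19,41,0,-0.015,78],[19,41,0,-0.015,78],[19,41,0,-0.015,78]]]' --force 20

```text
clock: 2.1
tool_pos: [0.4541, -0.1552, 0.239]
eef_rot: [0.99, 0.142, 0.0, 0.0]
contact_force: [1.0, -0.7, -0.4]
opening: 0.883
```

```bash
cat > st.py <<'E'
from plant import sensors
import numpy as np
s=sensors.get_state();q=s['eef_rot'];print('t',round(s['clock'],2),'tcp',np.round(s['tool_pos']*np.array(1000) if 0 else np.array(s['tool_pos'])*1000,1),'yaw',round(2*np.arctan2(q[1],q[0]),4),'tilt',np.round(q[2:],4),'F',np.round(s['contact_force'],1),'open',round(s['opening']*88.1,1),'q',np.round(s['q'],2))
E
python3 st.py
```

```text
t 2.1 tcp [ 454.1 -155.2  239. ] yaw 0.2841 tilt [0.0004 0.0002] F [ 1.  -0.7 -0.4] open 77.8 q [ 0.3   0.5  -0.11  1.99  0.09  0.65 -1.14]
```

Emit:
drive_tool --series '[[[18.4,41.8,-10,-0.0137,78],[18.4,41.8,-10,-0.0137,78],[18.4,41.8,-10,-0.0137,78],[18.4,41.8,-10,-0.0137,78],[18.4,41.8,-10,-0.0137,78],[18.4,41.8,-10,-0.0137,78],[18.4,41.8,-10,-0.0137,78],[18.4,41.8,-10,-0.0137,78],[18.4,41.8,-10,-0.0137,78],[18.4,41.8,-10,-0.0137,78]]]'

```text
clock: 3.1
tool_pos: [0.6378, 0.2631, 0.1384]
eef_rot: [0.997, 0.074, 0.0, 0.0]
contact_force: [0.2, -0.5, -0.8]
opening: 0.883
```

Emit:
drive_tool --series '[[[0,0,0,0,78],[0,0,0,0,78]]]'

```text
clock: 3.3
tool_pos: [0.6367, 0.2625, 0.1378]
eef_rot: [0.997, 0.075, -0.001, 0.0]
contact_force: [0.3, -0.6, 0.3]
opening: 0.882
```

```bash
python3 st.py; python3 - <<'E'
from h import *
look({'mouse':(193,204)})
E
```

```text
t 3.3 tcp [636.7 262.5 137.8] yaw 0.1503 tilt [-0.0005  0.0001] F [ 0.3 -0.6  0.3] open 77.7 q [-0.47  0.89  0.02  1.44 -0.02  0.81 -1.86]
mouse (193, 204) ['top', 'scene'] [634.4 263.4] 3.26 0.235
mouse (193, 204) ['top'] [636.5 263.6] 0.199 0.405
mouse (193, 204) ['scene'] [634.3 262.8] 3.17 0.049
```

Emit:
drive_tool --series '[[[1,0.5,-40,0,78],[0,0,-40,0,78],[0,0,-30,0,78],[0,0,-12,0,78],[0,0,-8,0,78],[0,0,0,0,78]]]'

```text
clock: 4.1
tool_pos: [0.6387, 0.2612, 0.009]
eef_rot: [0.997, 0.074, 0.0, 0.0]
contact_force: [0.1, -0.2, -0.1]
opening: 0.883
```

Emit:
drive_tool --series '[[[0,0,0,0,50],[0,0,0,0,45],[0,0,0,0,45],[0,0,0,0,45],[0,0,0,0,45]]]' --force 20

```text
clock: 4.6
tool_pos: [0.6392, 0.2625, 0.0103]
eef_rot: [0.997, 0.074, 0.001, -0.001]
contact_force: [-0.8, 0.4, 6.8]
opening: 0.655
```

```bash
python3 st.py
```

```text
t 4.6 tcp [639.2 262.5  10.3] yaw 0.1479 tilt [ 0.0012 -0.0006] F [-0.8  0.4  6.8] open 57.7 q [-0.46  1.06  0.01  1.47 -0.02  0.6  -1.86]
```

Emit:
drive_tool --series '[[[0,0,5,0,45],[0,0,15,0,45],[0,0,25,0,45],[0,0,15,0,45],[0,0,0,0,45]]]' --force 25

```text
clock: 5.1
tool_pos: [0.6403, 0.2622, 0.0719]
eef_rot: [0.997, 0.074, 0.003, -0.001]
contact_force: [-0.9, 0.5, -1.3]
opening: 0.657
```

```bash
python3 st.py; cat >> h.py <<'E'
def pics(name,uvz,w=70):
    o=[]
    for c in CM:
        im=cams.snapshot(c);u,v=np.round(proj(c,np.array([uvz]))[0]).astype(int)
        u=min(max(u,w),639-w);v=min(max(v,w),479-w)
        o.append(cv2.resize(im[v-w:v+w,u-w:u+w],(390,390),interpolation=cv2.INTER_CUBIC))
    cv2.imwrite(f'pics/{name}.png',np.hstack(o))
E
python3 -c "
from h import *
pics('m1',(.639,.262,.06))
R=lambda a:np.array([[np.cos(a),-np.sin(a)],[np.sin(a),np.cos(a)]])
L=(np.array([476.7,142.5]),.096);T=(np.array([459.3,-185.1]),.177)
for n,t,o in(('mouse',L,(0,69)),('large',L,(-9.5,-15)),('dongL',L,(-7.5,-84)),('small',T,(-9.5,29)),('dongT',T,(-7.5,-33))): print(n,np.round(t[0]+R(t[1])@o,1),t[1])
print(unproj('top',(153,347),.085))
"
```

```text
t 5.1 tcp [640.3 262.2  71.9] yaw 0.1476 tilt [ 0.0027 -0.0008] F [-0.9  0.5 -1.3] open 57.9 q [-0.46  0.98  0.02  1.47 -0.02  0.69 -1.86]
mouse [470.1 211.2] 0.096
large [468.7 126.7] 0.096
dongL [477.3  58.2] 0.096
small [ 444.8 -158.2] 0.177
dongT [ 457.7 -218.9] 0.177
[0.33446535 0.31650245 0.085     ]
```

View pics/m1.png

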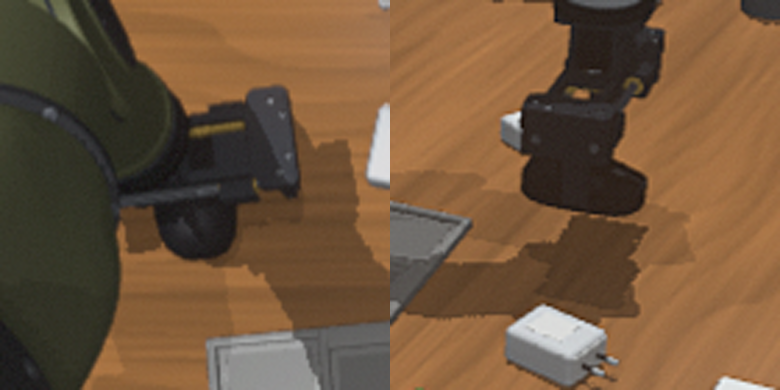

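Emit:
drive_tool --series '[[[-20,-6,0,-0.01,45],[-35,-10,0,-0.01,45],[-40,-12,0,-0.01,45],[-40,-12,0,-0.01,45],[-25,-8,0,-0.012,45],[-10,-3,0,0,45],[0,0,0,0,45],[0,0,0,0,45],[0,0,0,0,45]]]'

```text
clock: 6.1
tool_pos: [0.4696, 0.2111, 0.0685]
eef_rot: [0.999, 0.048, 0.001, -0.0]
contact_force: [0.3, 0.3, -1.1]
opening: 0.655
```

```bash
python3 st.py; python3 -c "
from h import *
pics('m2',(.47,.211,.03))"
```

```text
t 6.1 tcp [469.6 211.1  68.5] yaw 0.0956 tilt [ 0.0006 -0.0002] F [ 0.3  0.3 -1.1] open 57.7 q [-0.52  0.83  0.02  2.03 -0.05  0.28 -1.94]
```

View pics/m2.png

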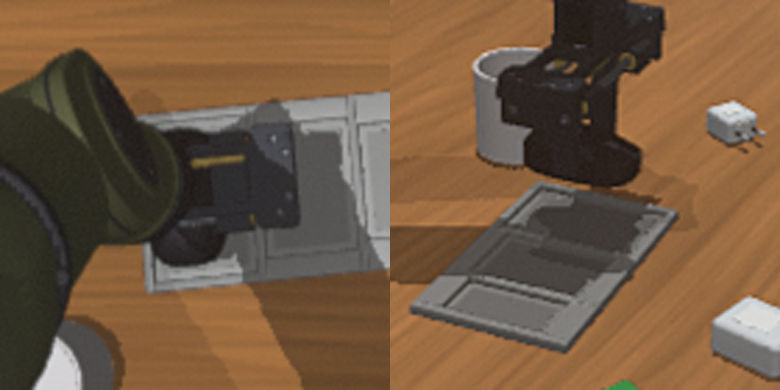

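Emit:
drive_tool --series '[[[0,0,-20,0,45],[0,0,-20,0,45],[0,0,-10,0,45],[0,0,-3,0,45],[0,0,0,0,45],[0,0,0,0,45]]]'

```text
clock: 6.8
tool_pos: [0.4688, 0.2108, 0.0163]
eef_rot: [0.999, 0.048, 0.0, -0.0]
contact_force: [-0.3, -0.2, -1.2]
opening: 0.657
```

```bash
python3 st.py
```

```text
t 6.8 tcp [468.8 210.8  16.3] yaw 0.0957 tilt [ 0.0005 -0.0002] F [-0.3 -0.2 -1.2] open 57.9 q [-0.52  0.93  0.01  2.04 -0.05  0.17 -1.94]
```

Emit:
drive_tool --series '[[[0,0,-1.5,0,45],[0,0,0,0,45]]]'

```text
clock: 7.0
tool_pos: [0.4686, 0.2108, 0.0147]
eef_rot: [0.999, 0.048, 0.0, -0.0]
contact_force: [-0.1, -0.6, -1.1]
opening: 0.657
```

Emit:
drive_tool --series '[[[0,0,-1,0,45],[0,0,0,0,45]]]'

```text
clock: 7.2
tool_pos: [0.4683, 0.2107, 0.0133]
eef_rot: [0.999, 0.048, 0.0, -0.0]
contact_force: [0.8, -0.2, -1.2]
opening: 0.656
```

```bash
python3 st.py
```

```text
t 7.2 tcp [468.3 210.7  13.3] yaw 0.0958 tilt [ 0.0001 -0.    ] F [ 0.8 -0.2 -1.2] open 57.8 q [-0.52  0.94  0.01  2.04 -0.05  0.16 -1.94]
```

Emit:
drive_tool --series '[[[1,0,-1,0,45],[0,0,0,0,45],[0,0,0,0,45]]]'

```text
clock: 7.5
tool_pos: [0.4683, 0.2107, 0.0132]
eef_rot: [0.999, 0.048, -0.001, 0.0]
contact_force: [-3.2, 0.1, 10.1]
opening: 0.654
```

Emit:
drive_tool --series '[[[0,0,-0.7,0,45],[0,0,0,0,45],[0,0,0,0,45]]]'

```text
clock: 7.8
tool_pos: [0.4683, 0.2106, 0.0131]
eef_rot: [0.999, 0.048, -0.001, -0.0]
contact_force: [-3.5, -0.4, 16.9]
opening: 0.654
```

Emit:
drive_tool --series '[[[0,0,0.7,0,45],[0,0,0,0,62],[0,0,0,0,68],[0,0,0,0,70],[0,0,0,0,70],[0,0,10,0,70],[0,0,25,0,70],[0,0,40,0,70],[0,0,15,0,70]]]'

```text
clock: 8.7
tool_pos: [0.4705, 0.211, 0.1054]
eef_rot: [0.999, 0.048, 0.002, -0.001]
contact_force: [0.8, 0.1, -0.3]
opening: 0.79
```

```bash
python3 st.py
```

```text
t 8.7 tcp [470.5 211.  105.4] yaw 0.0955 tilt [ 0.0019 -0.0007] F [ 0.8  0.1 -0.3] open 69.6 q [-0.53  0.76  0.02  2.02 -0.05  0.36 -1.94]
```

Emit:
drive_tool --series '[[[25,-11,0,-0.04,70],[40,-19,0,-0.04,70],[43,-20,0,-0.04,70],[43,-20,0,-0.04,70],[40,-19,0,-0.04,70],[18,-9,0,-0.04,70],[6,-3,-10,0,70],[0,0,0,0,70],[0,0,0,0,70]]]'

```text
clock: 9.6
tool_pos: [0.6821, 0.1111, 0.0915]
eef_rot: [0.997, -0.071, -0.002, -0.0]
contact_force: [-0.7, 0.3, -0.1]
opening: 0.796
```

```bash
python3 st.py; python3 - <<'E'
from h import *
look({'mouse':(202,280),'large_adapter':(263,181)},0)
pics('l1',(.6853,.1096,.02));pics('m3',(.47,.211,.02))
E
```

```text
t 9.6 tcp [682.1 111.1  91.5] yaw -0.142 tilt [-0.0018 -0.0002] F [-0.7  0.3 -0.1] open 70.1 q [-0.26  0.96  0.06  1.45 -0.07  0.74 -1.88]
mouse (202, 280) ['scene'] [460.3 215.3] 3.235 0.066
large_adapter (263, 181) ['scene'] [684.8 110.7] -0.22 0.126
```

View pics/l1.png

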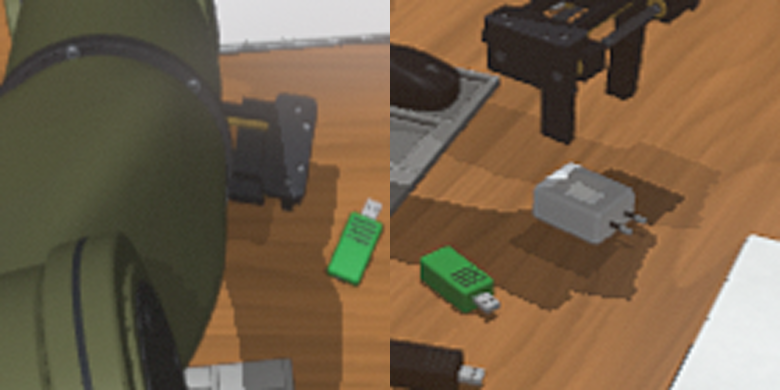

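View pics/m3.png

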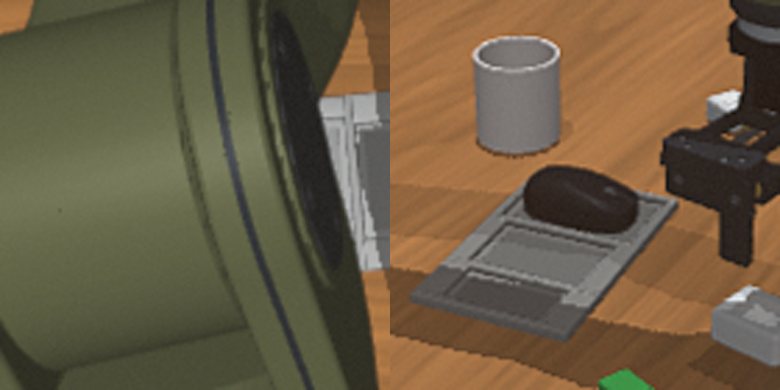

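Emit:
drive_tool --series '[[[3,-1,-25,0,70],[0,0,-30,0,70],[0,0,-18,0,70],[0,0,-10,0,70],[0,0,0,0,70],[0,0,0,0,70]]]'

```text
clock: 10.7
tool_pos: [0.688, 0.1087, 0.01]
eef_rot: [0.997, -0.072, 0.001, -0.0]
contact_force: [-0.3, 0.4, -0.7]
opening: 0.796
```

Emit:
drive_tool --series '[[[0,0,0,0,50],[0,0,0,0,38],[0,0,0,0,38],[0,0,0,0,38],[0,0,0,0,38]]]' --force 25

```text
clock: 11.2
tool_pos: [0.688, 0.1089, 0.0102]
eef_rot: [0.997, -0.072, 0.001, -0.0]
contact_force: [-0.9, -0.5, 5.4]
opening: 0.568
```

```bash
python3 st.py
```

```text
t 11.2 tcp [688.  108.9  10.2] yaw -0.1443 tilt [ 0.0007 -0.0003] F [-0.9 -0.5  5.4] open 50.1 q [-0.25  1.07  0.05  1.45 -0.08  0.62 -1.88]
```

Emit:
drive_tool --series '[[[0,0,5,0,38],[0,0,20,0,38],[0,0,30,0,38],[-20,2,10,0.04,38],[-40,3,0,0.05,38],[-45,4,0,0.05,38],[-45,4,0,0.05,38],[-40,3,0,0.05,38],[-20,2,0,0,38],[-7,0,0,0,38]]]'

```text
clock: 12.2
tool_pos: [0.4681, 0.1269, 0.0753]
eef_rot: [0.999, 0.049, -0.001, 0.0]
contact_force: [0.9, 0.9, -1.8]
opening: 0.564
```

Emit:
drive_tool --series '[[[0,0,0,0,38],[0,0,0,0,38],[0,0,0,0,38]]]'

```text
clock: 12.5
tool_pos: [0.4724, 0.1266, 0.0744]
eef_rot: [0.999, 0.047, 0.001, -0.0]
contact_force: [-0.6, 0.1, -1.4]
opening: 0.567
```

```bash
python3 st.py;python3 -c "
from h import *
pics('l2',(.47,.127,.05))"
```

```text
t 12.5 tcp [472.4 126.6  74.4] yaw 0.0948 tilt [ 0.0013 -0.0001] F [-0.6  0.1 -1.4] open 49.9 q [-0.36  0.81  0.    2.1  -0.01  0.23 -1.82]
```

View pics/l2.png

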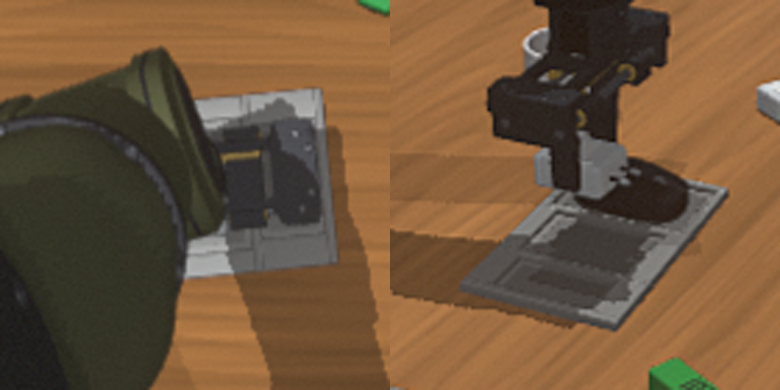

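Emit:
drive_tool --series '[[[0,0,-20,0,38],[-1,0,-20,0,38],[0,0,-12,0,38],[0,0,-5,0,38],[0,0,0,0,38],[0,0,0,0,38]]]'

```text
clock: 13.2
tool_pos: [0.4697, 0.1266, 0.0176]
eef_rot: [0.999, 0.048, 0.0, -0.0]
contact_force: [0.0, 0.3, 0.1]
opening: 0.567
```

Emit:
drive_tool --series '[[[0,0,-1.5,0,38],[0,0,0,0,38]]]'

```text
clock: 13.4
tool_pos: [0.4696, 0.1268, 0.0162]
eef_rot: [0.999, 0.048, 0.0, -0.0]
contact_force: [-0.7, -0.2, -0.8]
opening: 0.564
```

Emit:
drive_tool --series '[[[0,0,-1,0,38],[0,0,0,0,38]]]'

```text
clock: 13.6
tool_pos: [0.4694, 0.1267, 0.0149]
eef_rot: [0.999, 0.048, 0.0, -0.0]
contact_force: [0.0, 0.2, -1.3]
opening: 0.567
```

Emit:
drive_tool --series '[[[0,0,-1,0,38],[0,0,0,0,38]]]'

```text
clock: 13.8
tool_pos: [0.4692, 0.1266, 0.0137]
eef_rot: [0.999, 0.048, -0.0, 0.0]
contact_force: [0.9, 0.1, -0.5]
opening: 0.569
```

Emit:
drive_tool --series '[[[1,0,-1,0,38],[0,0,0,0,38],[0,0,0,0,38]]]'

```text
clock: 14.1
tool_pos: [0.4697, 0.1266, 0.0131]
eef_rot: [0.999, 0.048, -0.0, 0.0]
contact_force: [-1.6, -0.3, 5.3]
opening: 0.568
```

```bash
python3 st.py
```

```text
t 14.1 tcp [469.7 126.6  13.1] yaw 0.096 tilt [-0.0005  0.0001] F [-1.6 -0.3  5.3] open 50.1 q [-0.36  0.93  0.    2.12 -0.01  0.09 -1.82]
```

Emit:
drive_tool --series '[[[0,0,0.5,0,38],[0,0,0,0,54],[0,0,0,0,60],[0,0,0,0,60],[0,0,0,0,60],[0,0,10,0,60],[0,0,25,0,60],[0,0,40,0,60],[0,0,15,0,60]]]'

```text
clock: 15.0
tool_pos: [0.4713, 0.1268, 0.1064]
eef_rot: [0.999, 0.048, 0.002, -0.0]
contact_force: [1.1, 0.4, 0.7]
opening: 0.682
```

```bash
python3 st.py
```

```text
t 15.0 tcp [471.3 126.8 106.4] yaw 0.0954 tilt [ 0.0018 -0.0004] F [1.1 0.4 0.7] open 60.1 q [-0.36  0.74  0.01  2.09 -0.01  0.3  -1.82]
```

Emit:
drive_tool --series '[[[12,-15,0,0.02,48],[28,-34,0,0.03,48],[30,-36,0,0.03,48],[30,-36,0,0.03,48],[30,-36,0,0.03,48],[30,-36,0,0.03,48],[25,-30,0,0.017,48],[15,-19,-10,0,48],[0,0,-10,0,48],[0,0,0,0,48]]]'

```text
clock: 16.0
tool_pos: [0.6684, -0.1151, 0.0818]
eef_rot: [0.99, 0.141, -0.002, -0.001]
contact_force: [-1.0, 1.6, -0.0]
opening: 0.547
```

```bash
python3 st.py; python3 - <<'E'
from h import *
pics('d1',(.6712,-.1154,.02));pics('lt',(.4767,.1425,.01),80)
look({'mouse':(202,280),'large_adapter':(255,275)},.003)
look({'dongle_a':[(363,187)]})
E
```

```text
t 16.0 tcp [ 668.4 -115.1   81.8] yaw 0.2823 tilt [-0.0019 -0.0007] F [-1.   1.6 -0. ] open 48.2 q [ 0.17  0.95 -0.13  1.5   0.16  0.71 -1.32]
mouse (202, 280) ['top'] [468.4 209.8] 3.229 0.052
large_adapter (255, 275) ['top', 'scene'] [467.6 125.6] 0.076 0.221
large_adapter (255, 275) ['top'] [468.  125.6] 0.069 0.082
large_adapter (255, 275) ['scene'] [462.1 123.9] 1.917 0.233
dongle_a (363, 187) ['top', 'scene'] [ 669.9 -115.1] 0.3 0.893
dongle_a (363, 187) ['top'] [ 658.1 -120.2] 5.69 1.432
dongle_a (363, 187) ['scene'] [ 669.8 -115.1] 0.338 0.116
```

View pics/d1.png

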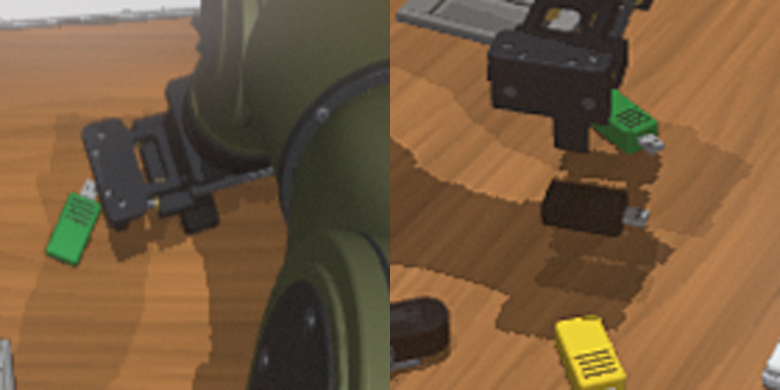

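View pics/lt.png

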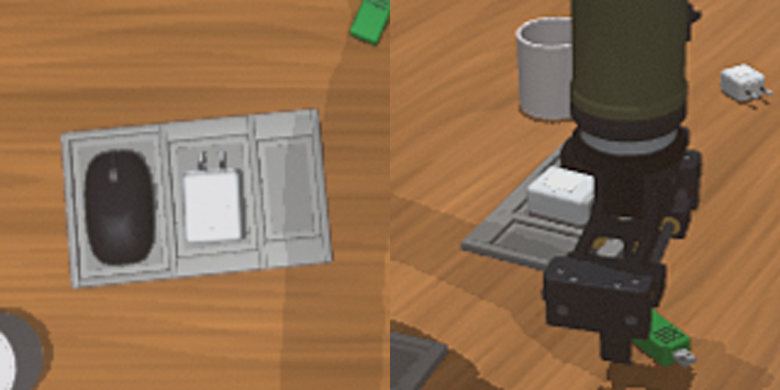

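Emit:
drive_tool --series '[[[2,0,-25,0,48],[0,0,-25,0,48],[0,0,-14,0,48],[0,0,-9,0,48],[0,0,0,0,48],[0,0,0,0,48]]]'

```text
clock: 17.3
tool_pos: [0.6729, -0.1155, 0.0109]
eef_rot: [0.99, 0.141, 0.001, 0.0]
contact_force: [-0.5, -1.0, 0.4]
opening: 0.545
```

Emit:
drive_tool --series '[[[0,0,0,0,30],[0,0,0,0,18],[0,0,0,0,18],[0,0,0,0,18],[0,0,0,0,18]]]' --force 20

```text
clock: 17.8
tool_pos: [0.6728, -0.1154, 0.011]
eef_rot: [0.99, 0.141, 0.001, 0.0]
contact_force: [-0.6, -0.1, 6.0]
opening: 0.315
```

```bash
python3 st.py
```

```text
t 17.8 tcp [ 672.8 -115.4   11. ] yaw 0.2828 tilt [0.0006 0.0002] F [-0.6 -0.1  6. ] open 27.7 q [ 0.16  1.06 -0.11  1.5   0.17  0.6  -1.33]
```

Emit:
drive_tool --series '[[[0,0,5,0,18],[0,0,20,0,18],[0,0,35,0,18],[-20,18,5,-0.03,18],[-35,31,0,-0.04,18],[-35,32,0,-0.04,18],[-35,32,0,-0.04,18],[-35,31,0,-0.037,18],[-25,22,0,0,18],[-8.5,8,0,0,18]]]'

```text
clock: 18.8
tool_pos: [0.4761, 0.0615, 0.0763]
eef_rot: [0.999, 0.05, -0.001, -0.001]
contact_force: [0.1, -0.3, -0.6]
opening: 0.316
```

Emit:
drive_tool --series '[[[0,0,0,0,18],[0,0,0,0,18],[0,0,0,0,18]]]'

```text
clock: 19.1
tool_pos: [0.4809, 0.0571, 0.0755]
eef_rot: [0.999, 0.047, 0.001, 0.0]
contact_force: [-0.1, -0.2, -1.1]
opening: 0.314
```

```bash
python3 st.py;python3 -c "
from h import *
pics('d2',(.48,.06,.05))"
```

```text
t 19.1 tcp [480.9  57.1  75.5] yaw 0.0931 tilt [0.0013 0.0004] F [-0.1 -0.2 -1.1] open 27.7 q [-0.21  0.8  -0.01  2.12  0.04  0.22 -1.73]
```

View pics/d2.png

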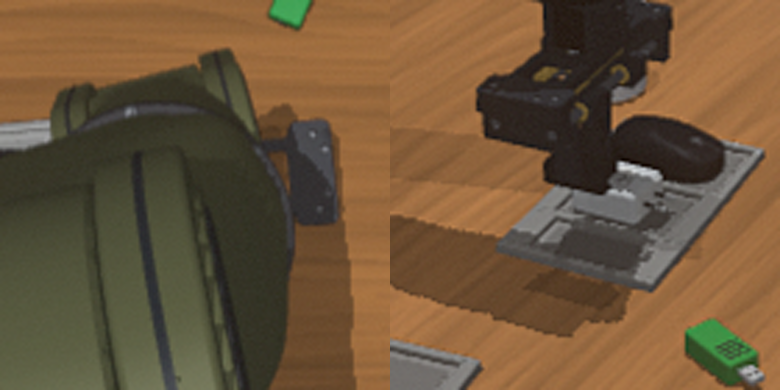

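Emit:
drive_tool --series '[[[0,0,-20,0,18],[0,0,-20,0,18],[0,0,-13,0,18],[0,0,-5,0,18],[0,0,0,0,18],[0,0,0,0,18]]]'

```text
clock: 19.8
tool_pos: [0.4791, 0.0585, 0.0176]
eef_rot: [0.999, 0.048, 0.0, 0.0]
contact_force: [0.5, 0.6, 0.1]
opening: 0.316
```

Emit:
drive_tool --series '[[[0,0,-1.5,0,18],[0,0,0,0,18]]]'

```text
clock: 20.0
tool_pos: [0.4791, 0.0587, 0.0162]
eef_rot: [0.999, 0.048, 0.0, -0.0]
contact_force: [-0.5, 0.3, -0.0]
opening: 0.313
```

Emit:
drive_tool --series '[[[0,0,-1,0,18],[0,0,0,0,18]]]'

```text
clock: 20.2
tool_pos: [0.4789, 0.0587, 0.0149]
eef_rot: [0.999, 0.048, 0.0, 0.0]
contact_force: [0.1, 0.1, -0.0]
opening: 0.317
```

Emit:
drive_tool --series '[[[0,0,-1,0,18],[0,0,0,0,18]]]'

```text
clock: 20.4
tool_pos: [0.4789, 0.0587, 0.0139]
eef_rot: [0.999, 0.048, 0.0, 0.0]
contact_force: [-0.5, 0.3, 2.0]
opening: 0.315
```

Contact made; release.

Emit:
drive_tool --series '[[[0,0,0,0,30],[0,0,0,0,36],[0,0,0,0,36],[0,0,0,0,36],[0,0,10,0,36],[0,0,25,0,36],[0,0,40,0,36],[0,0,15,0,36]]]'

```text
clock: 21.2
tool_pos: [0.4798, 0.0586, 0.1069]
eef_rot: [0.999, 0.048, 0.002, -0.0]
contact_force: [-0.5, -0.3, -0.6]
opening: 0.408
```

```bash
python3 st.py
```

```text
t 21.2 tcp [479.8  58.6 106.9] yaw 0.0954 tilt [ 0.0018 -0.0001] F [-0.5 -0.3 -0.6] open 35.9 q [-0.21  0.74 -0.02  2.11  0.04  0.29 -1.73]
```

Emit:
drive_tool --series '[[[1,20,3,0.143,56],[1,21,0,0.143,56],[1,21,0,0.143,56],[1,21,0,0.143,56],[1,21,0,0.143,56],[1,21,0,0.143,56],[1,21,0,0.143,56],[1,21,0,0.143,56],[1,21,0,0.143,56],[1,21,0,0.143,56]]]'

```text
clock: 22.2
tool_pos: [0.4888, 0.268, 0.1075]
eef_rot: [0.721, 0.693, 0.0, 0.001]
contact_force: [0.6, -0.4, 1.0]
opening: 0.636
```

```bash
python3 st.py
```

```text
t 22.2 tcp [488.8 268.  107.5] yaw 1.5316 tilt [0.     0.0005] F [ 0.6 -0.4  1. ] open 56.0 q [-0.39  0.81 -0.34  1.87  0.49  0.54 -1.09]
```

Emit:
drive_tool --series '[[[2,21,0,0.143,56],[2,21,0,0.143,56],[2,22,0,0.143,56],[2,22,0,0.143,56],[2,22,0,0.143,56],[2,22,0,0.143,56],[2,21,0,0.143,56],[1,21,0,0.143,56],[0,0,0,0,56],[0,0,0,0,56]]]'

```text
clock: 23.2
tool_pos: [0.5037, 0.4387, 0.1068]
eef_rot: [0.235, 0.972, -0.001, 0.0]
contact_force: [0.6, 0.0, -0.5]
opening: 0.637
```

```bash
python3 st.py; python3 - <<'E'
from h import *
look({'dongle_a':[(287,270)]},.003)
I=look({'small_adapter':(110,263)})
pics('s1',(.504,.439,.02)); pics('lt2',(.4767,.1425,.01),80)
E
```

```text
t 23.2 tcp [503.7 438.7 106.8] yaw 2.6668 tilt [-0.0007  0.0002] F [ 0.6  0.  -0.5] open 56.1 q [-0.46  0.98 -0.66  1.51  0.71  0.9  -0.26]
dongle_a (287, 270) ['top', 'scene'] [478.   58.1] 6.39 0.119
dongle_a (287, 270) ['top'] [478.2  57.9] 0.111 0.075
dongle_a (287, 270) ['scene'] [475.8  59.2] 0.088 0.149
small_adapter (110, 263) ['scene'] [501.2 438.9] 2.356 0.21
```

View pics/s1.png

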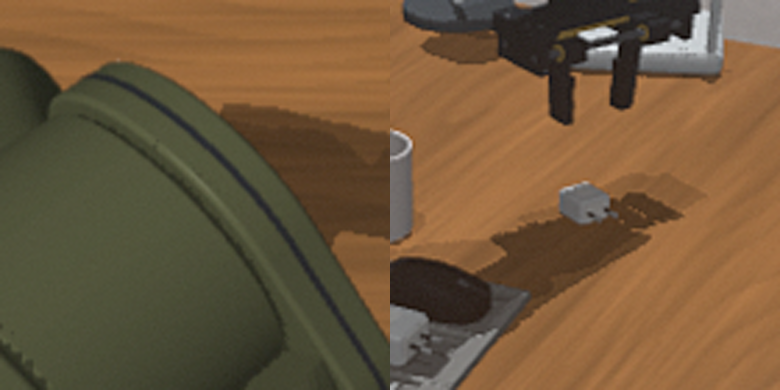

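View pics/lt2.png

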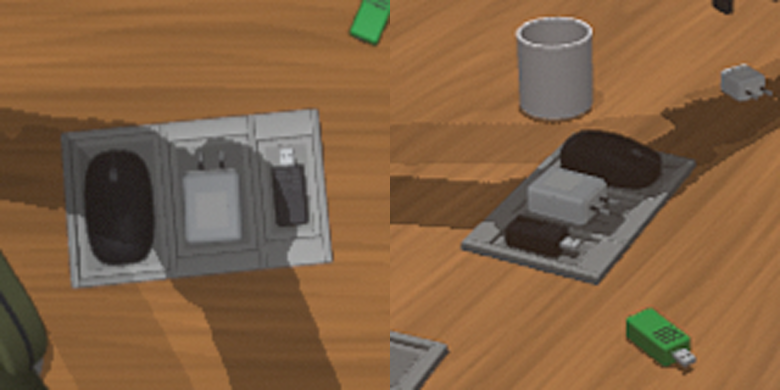

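Emit:
drive_tool --series '[[[3,-1,-30,0,56],[0,0,-35,0,56],[0,0,-20,0,56],[0,0,-12,0,56],[0,0,0,0,56],[0,0,0,0,56]]]'

```text
clock: 24.4
tool_pos: [0.507, 0.4395, 0.0107]
eef_rot: [0.234, 0.972, 0.001, 0.0]
contact_force: [0.3, 0.7, -0.0]
opening: 0.639
```

Emit:
drive_tool --series '[[[0,0,0,0,38],[0,0,0,0,26],[0,0,0,0,26],[0,0,0,0,26],[0,0,0,0,26]]]' --force 20

```text
clock: 24.9
tool_pos: [0.5072, 0.4389, 0.0107]
eef_rot: [0.234, 0.972, 0.0, 0.0]
contact_force: [-0.0, -1.0, 5.8]
opening: 0.406
```

```bash
python3 st.py
```

```text
t 24.9 tcp [507.2 438.9  10.7] yaw 2.6696 tilt [0.0004 0.0004] F [-0.  -1.   5.8] open 35.8 q [-0.49  1.11 -0.59  1.52  0.81  0.77 -0.32]
```

Emit:
drive_tool --series '[[[0,0,5,0,26],[0,0,20,0,26],[0,0,35,0,26],[-2,-20,20,0.03,26],[-3,-32,10,0.05,26],[-4,-43,0,0.05,26],[-4,-43,0,0.05,26],[-4,-43,0,0.05,26],[-4,-43,0,0.05,26],[-4,-43,0,0.05,26]]]'

```text
clock: 25.9
tool_pos: [0.482, 0.1702, 0.101]
eef_rot: [0.07, 0.998, 0.0, 0.001]
contact_force: [0.8, 0.0, -1.5]
opening: 0.403
```

```bash
python3 st.py
```

```text
t 25.9 tcp [482.  170.2 101. ] yaw 3.0022 tilt [0.0002 0.0009] F [ 0.8  0.  -1.5] open 35.5 q [-0.02  0.85 -0.69  2.01  0.94  0.64  0.08]
```

Emit:
drive_tool --series '[[[-4,-43,0,0.05,26],[-4,-43,0,0.05,26],[-4,-43,0,0.05,26],[-4,-43,0,0.05,26],[-4,-43,0,0.05,26],[-4,-43,0,0.05,26],[-4,-43,0,0.019,26],[-3,-28,0,0,26],[0,0,0,0,26],[0,0,0,0,26]]]'

```text
clock: 26.9
tool_pos: [0.4513, -0.1577, 0.1006]
eef_rot: [-0.088, 0.996, -0.0, 0.001]
contact_force: [-0.2, 1.0, -0.7]
opening: 0.41
```

```bash
python3 st.py
```

```text
t 26.9 tcp [ 451.3 -157.7  100.6] yaw 3.3171 tilt [-0.0001  0.0009] F [-0.2  1.  -0.7] open 36.1 q [ 0.69  0.85 -0.75  2.1   1.06  0.63  0.92]
```

```bash
python3 -c "
from h import *
pics('s2',(.46,-.18,.05))"
```

```text
(no output)
```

View pics/s2.png

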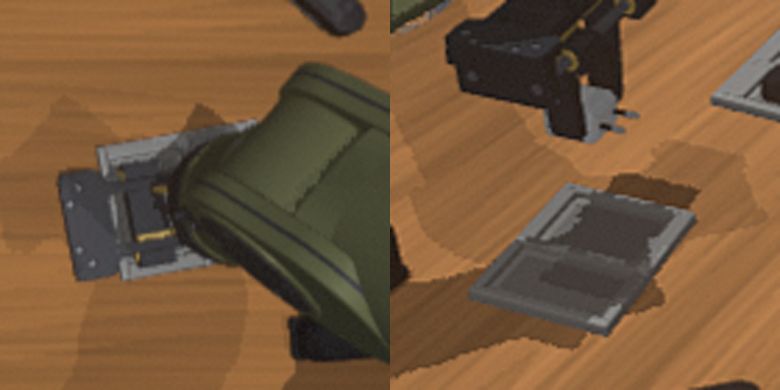

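Emit:
drive_tool --series '[[[0,0,-25,0,26],[0,0,-30,0,26],[0,0,-18,0,26],[0,0,-9,0,26],[0,0,0,0,26],[0,0,0,0,26]]]'

```text
clock: 27.6
tool_pos: [0.4514, -0.156, 0.0182]
eef_rot: [-0.09, 0.996, 0.0, 0.0]
contact_force: [-0.6, -0.6, 0.3]
opening: 0.404
```

Emit:
drive_tool --series '[[[0,-1,-2,0,26],[0,0,0,0,26]]]'

```text
clock: 27.8
tool_pos: [0.4512, -0.1584, 0.0162]
eef_rot: [-0.089, 0.996, -0.0, 0.0]
contact_force: [0.5, -0.1, -0.7]
opening: 0.406
```

Emit:
drive_tool --series '[[[0,0,-1,0,26],[0,0,0,0,26]]]'

```text
clock: 28.0
tool_pos: [0.4509, -0.1585, 0.0149]
eef_rot: [-0.088, 0.996, -0.0, 0.0]
contact_force: [1.1, -0.4, -0.3]
opening: 0.409
```

Emit:
drive_tool --series '[[[0,0,-1,0,26],[0,0,0,0,26]]]'

```text
clock: 28.2
tool_pos: [0.4508, -0.1584, 0.0137]
eef_rot: [-0.088, 0.996, 0.0, -0.0]
contact_force: [-0.2, 0.4, -0.4]
opening: 0.407
```

Emit:
drive_tool --series '[[[0,0,-0.7,0,26],[0,0,0,0,26]]]'

```text
clock: 28.4
tool_pos: [0.4507, -0.1584, 0.0136]
eef_rot: [-0.089, 0.996, -0.0, 0.0]
contact_force: [-1.8, 0.1, 7.6]
opening: 0.406
```

Emit:
drive_tool --series '[[[0,0,-0.5,0,26],[0,0,0,0,26]]]'

```text
clock: 28.6
tool_pos: [0.4508, -0.1584, 0.0136]
eef_rot: [-0.089, 0.996, -0.0, 0.0]
contact_force: [-2.1, -0.3, 12.0]
opening: 0.404
```

Emit:
drive_tool --series '[[[0,0,0.7,0,26],[0,0,0,0,40],[0,0,0,0,46],[0,0,0,0,46],[0,0,0,0,46],[0,0,10,0,46],[0,0,25,0,46],[0,0,40,0,46],[0,0,15,0,46]]]'

```text
clock: 29.5
tool_pos: [0.4518, -0.158, 0.1057]
eef_rot: [-0.089, 0.996, -0.0, 0.001]
contact_force: [0.4, -0.1, -0.2]
opening: 0.523
```

```bash
python3 st.py
```

```text
t 29.5 tcp [ 451.8 -158.   105.7] yaw 3.3192 tilt [-0.0001  0.0014] F [ 0.4 -0.1 -0.2] open 46.1 q [ 0.68  0.84 -0.74  2.1   1.03  0.62  0.95]
```

Emit:
drive_tool --series '[[[6,-20,0,-0.05,48],[11,-38,0,-0.07,48],[13,-45,0,-0.07,48],[13,-45,0,-0.07,48],[13,-45,0,-0.07,48],[11,-40,0,-0.07,48],[7,-25,0,-0.053,48],[3,-8,-10,0,48],[0,0,-10,0,48],[0,0,0,0,48]]]'

```text
clock: 30.5
tool_pos: [0.5263, -0.4213, 0.0807]
eef_rot: [0.136, 0.991, 0.002, -0.002]
contact_force: [1.0, -0.9, -0.9]
opening: 0.548
```

```bash
python3 st.py; python3 - <<'E'
from h import *
pics('e1',(.5285,-.4242,.02));pics('tt',(.4593,-.1851,.01),60)
look({'small_adapter':(382,286)},.003)
look({'dongle_a':[(503,251)]})
E
```

```text
t 30.5 tcp [ 526.3 -421.3   80.7] yaw 2.8695 tilt [ 0.0016 -0.0023] F [ 1.  -0.9 -0.9] open 48.3 q [ 0.95  1.04 -0.71  1.49  0.79  0.92  1.29]
small_adapter (382, 286) ['top', 'scene'] [ 446.3 -159.7] 0.162 0.219
small_adapter (382, 286) ['top'] [ 446.1 -160. ] 0.177 0.127
small_adapter (382, 286) ['scene'] [ 444.5 -159.2] 2.816 0.235
dongle_a (503, 251) ['top'] [ 517.6 -409.5] 4.667 1.334
```

View pics/e1.png

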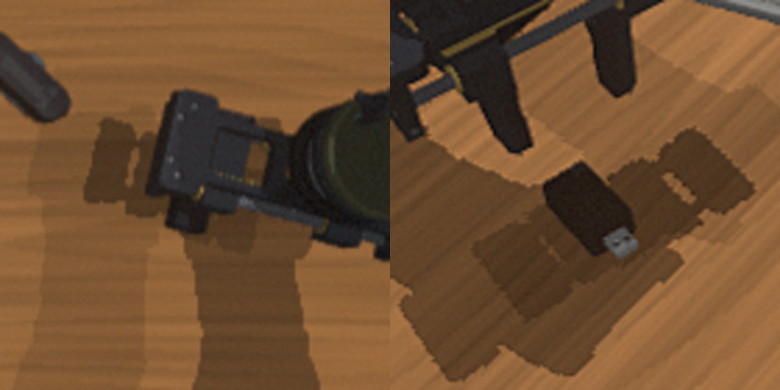

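View pics/tt.png

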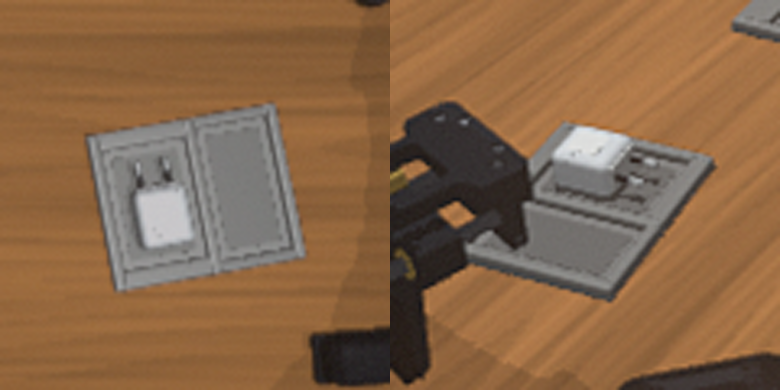

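Emit:
drive_tool --series '[[[0.5,0,-25,0,48],[0,0,-25,0,48],[0,0,-14,0,48],[0,0,-8,0,48],[0,0,0,0,48],[0,0,0,0,48]]]'

```text
clock: 31.7
tool_pos: [0.529, -0.4245, 0.012]
eef_rot: [0.138, 0.99, -0.0, 0.001]
contact_force: [-0.3, -0.0, 0.9]
opening: 0.547
```

Emit:
drive_tool --series '[[[0,0,0,0,30],[0,0,0,0,18],[0,0,0,0,18],[0,0,0,0,18],[0,0,0,0,18]]]'

```text
clock: 32.2
tool_pos: [0.5287, -0.4246, 0.012]
eef_rot: [0.138, 0.99, -0.0, 0.0]
contact_force: [-0.6, 0.3, 4.8]
opening: 0.312
```

```bash
python3 st.py
```

```text
t 32.2 tcp [ 528.7 -424.6   12. ] yaw 2.8657 tilt [-0.0002  0.0004] F [-0.6  0.3  4.8] open 27.5 q [ 0.93  1.13 -0.66  1.5   0.86  0.82  1.24]
```

Emit:
drive_tool --series '[[[0,0,5,0,18],[0,0,20,0,18],[0,0,35,0,18],[0,0,10,0.03,18],[-7,20,0,0.07,18],[-12,36,0,0.08,18],[-15,43,0,0.08,18],[-15,43,0,0.08,18],[-13,37,0,0.08,18],[-8.5,25,0,0.033,18]]]'

```text
clock: 33.2
tool_pos: [0.4571, -0.2177, 0.0827]
eef_rot: [-0.091, 0.996, 0.0, 0.0]
contact_force: [0.7, 0.1, -0.4]
opening: 0.312
```

Emit:
drive_tool --series '[[[0,0,0,0,18],[0,0,0,0,18],[0,0,0,0,18]]]'

```text
clock: 33.5
tool_pos: [0.4586, -0.2219, 0.0817]
eef_rot: [-0.087, 0.996, -0.001, 0.001]
contact_force: [0.2, -0.1, 0.0]
opening: 0.316
```

```bash
python3 st.py;python3 -c "
from h import *
pics('e2',(.46,-.2,.05))"
```

```text
t 33.5 tcp [ 458.6 -221.9   81.7] yaw 3.3164 tilt [-0.0008  0.0005] F [ 0.2 -0.1  0. ] open 27.8 q [ 0.78  0.9  -0.72  2.02  1.04  0.64  1.1 ]
```

View pics/e2.png

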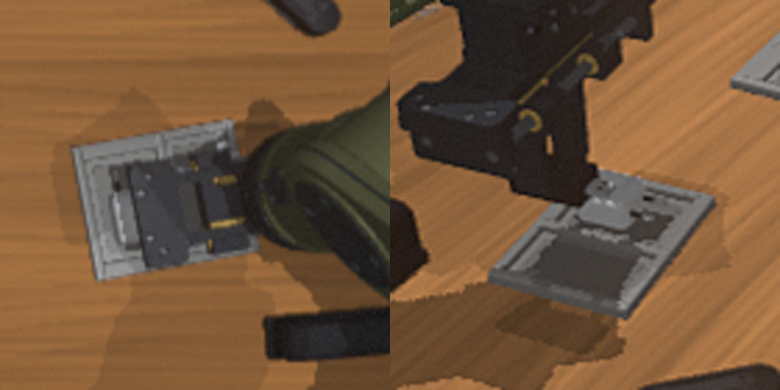

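Emit:
drive_tool --series '[[[0,0,-20,0,18],[0,0,-25,0,18],[0,0,-13,0,18],[0,0,-5,0,18],[0,0,0,0,18],[0,0,0,0,18]]]'

```text
clock: 34.2
tool_pos: [0.4582, -0.2207, 0.0187]
eef_rot: [-0.088, 0.996, -0.0, 0.0]
contact_force: [0.5, 0.3, -0.5]
opening: 0.314
```

Emit:
drive_tool --series '[[[0,0,-1.5,0,18],[0,0,0,0,18]]]'

```text
clock: 34.4
tool_pos: [0.4581, -0.2206, 0.0172]
eef_rot: [-0.088, 0.996, -0.0, 0.0]
contact_force: [0.3, 0.0, 0.3]
opening: 0.314
```

Emit:
drive_tool --series '[[[0,0,-1,0,18],[0,0,0,0,18]]]'

```text
clock: 34.6
tool_pos: [0.4578, -0.2204, 0.0159]
eef_rot: [-0.088, 0.996, -0.0, 0.0]
contact_force: [0.0, 1.1, -0.5]
opening: 0.316
```

```bash
python3 st.py
```

```text
t 34.6 tcp [ 457.8 -220.4   15.9] yaw 3.3188 tilt [-0.      0.0001] F [ 0.   1.1 -0.5] open 27.8 q [ 0.71  1.   -0.6   2.03  1.22  0.53  0.94]
```

Emit:
drive_tool --series '[[[0,0,-1,0,18],[0,0,0,0,18]]]'

```text
clock: 34.8
tool_pos: [0.4579, -0.2204, 0.0149]
eef_rot: [-0.089, 0.996, -0.0, 0.0]
contact_force: [0.5, -0.1, 2.3]
opening: 0.316
```

Emit:
drive_tool --series '[[[0,0,-0.6,0,18],[0,0,0,0,18]]]'

```text
clock: 35.0
tool_pos: [0.4579, -0.2204, 0.0149]
eef_rot: [-0.089, 0.996, -0.0, 0.0]
contact_force: [-2.1, -0.7, 9.2]
opening: 0.314
```

Contact; release, rise, and move clear to the side for a final look.

Emit:
drive_tool --series '[[[0,0,0.5,0,18],[0,0,0,0,30],[0,0,0,0,35],[0,0,0,0,35],[0,0,0,0,35],[0,0,10,0,35],[0,0,25,0,35],[0,0,40,0,35],[0,0,40,0,35],[0,0,40,0,35]]]'

```text
clock: 36.0
tool_pos: [0.4573, -0.2201, 0.171]
eef_rot: [-0.089, 0.996, 0.0, -0.0]
contact_force: [1.0, -0.2, -0.3]
opening: 0.401
```

Emit:
drive_tool --series '[[[0,-30,10,0,35],[0,-40,0,0,35],[0,-40,0,0,35],[0,-40,0,0,35],[-5,-40,0,0,35],[-10,-40,0,0,35],[-15,-40,0,0,35],[-15,-30,0,0,35],[0,0,0,0,35],[0,0,0,0,35]]]'

```text
clock: 37.0
tool_pos: [0.4122, -0.5204, 0.1791]
eef_rot: [-0.088, 0.996, 0.001, -0.0]
contact_force: [0.0, -0.5, 0.2]
opening: 0.396
```

```bash
python3 st.py; python3 - <<'E'
from h import *
I={c:cams.snapshot(c) for c in CM}
for c in I: cv2.imwrite(f'pics/{c}_end.png',I[c])
pics('lt_end',(.4767,.1425,.01),70);pics('tt_end',(.4593,-.1851,.01),50)
look({'mouse':(202,280),'large_adapter':(255,275),'dongle_a':[(287,270),(411,282)],'small_adapter':(382,286)},.003)
E
```

```text
t 37.0 tcp [ 412.2 -520.4  179.1] yaw 3.3172 tilt [ 0.0006 -0.0001] F [ 0.  -0.5  0.2] open 34.9 q [ 1.25  0.94 -0.88  1.47  0.77  1.1   1.96]
mouse (202, 280) ['top', 'scene'] [466.8 210.1] 0.076 0.098
mouse (202, 280) ['top'] [467.7 210. ] 3.223 0.047
mouse (202, 280) ['scene'] [463.5 213.8] -0.023 0.109
large_adapter (255, 275) ['top', 'scene'] [468.1 125.8] 0.067 0.122
large_adapter (255, 275) ['top'] [468.3 125.5] 6.364 0.104
large_adapter (255, 275) ['scene'] [467.5 127.3] 0.012 0.136
dongle_a (287, 270) ['top', 'scene'] [477.5  57.8] 0.081 0.083
dongle_a (287, 270) ['top'] [477.9  57.5] 0.081 0.074
dongle_a (287, 270) ['scene'] [477.5  59. ] 0.049 0.081
dongle_a (411, 282) ['top', 'scene'] [ 457.4 -220.5] 0.18 0.196
dongle_a (411, 282) ['top'] [ 459.3 -220.8] 0.219 0.268
dongle_a (411, 282) ['scene'] [ 457.  -220.1] 0.153 0.116
small_adapter (382, 286) ['top', 'scene'] [ 446.6 -159.3] 0.146 0.235
small_adapter (382, 286) ['top'] [ 446.4 -159.6] 0.158 0.189
small_adapter (382, 286) ['scene'] [ 446.2 -161. ] 2.808 0.23
```

View pics/top_end.png

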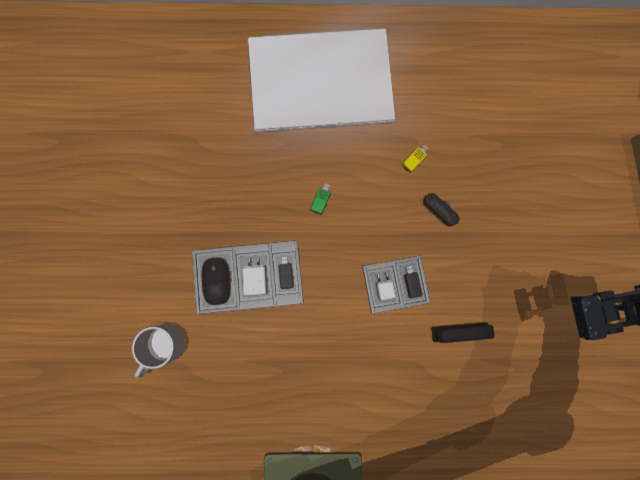

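View pics/lt_end.png

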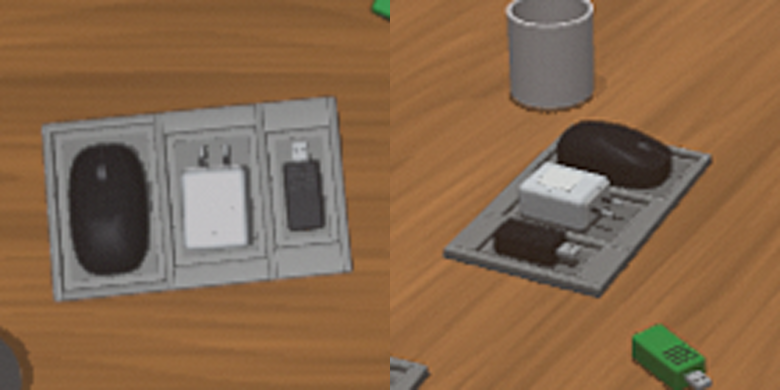

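View pics/tt_end.png

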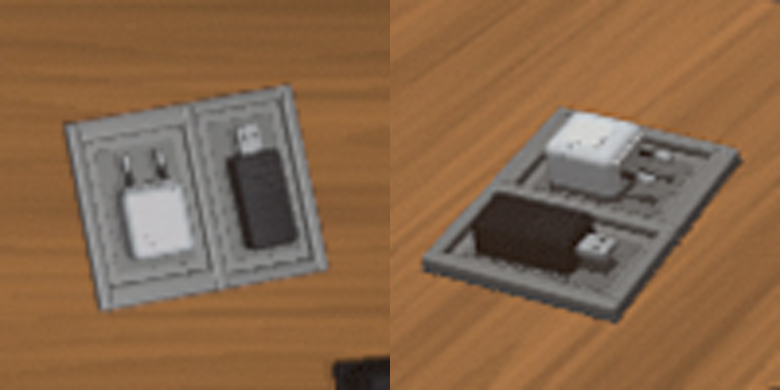

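The pictures show all five things flat inside their own pockets: mouse (216,280), large adapter (254,278), dongle (286,272), small adapter (385,288) and dongle (412,283). The webcam, mug, stapler, green stick and yellow stick are at the same pixels as in the first picture. Nothing is touching the gripper, so I'm handing the job in.

```bash
python3 -c "
from plant import r
print(r.finish_job())"
```

```text
the job is handed in; nothing more can be done
None
```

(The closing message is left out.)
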